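Seat the sowing template on the seed tray's hidden studs

TASK

Pick up the aluminium sowing template by its wooden grip bar and set it on the seed tray's stud bar: rest it lightly on the two stud tips, slide it gently along the tray until you feel its two holes drop over the studs, and let it down until it lies flat and fully home on the bar. Then let go and draw back; do not bear down hard on the tray (never more than 30 N) and leave the other things on the bench where they are.

Things in the scene. Friction and masses are not known exactly. Their poses are not given: they have to be found in the camera images.
- tray: Green plastic seed tray, 3 x 4 cells, screwed to the bench: 200 mm along its x, 260 along its y (220 x 284 over the lip), rim 55 mm high. Origin: centre of its underside, at bench height; z up. A flat dark stud bar lies across its rims parallel to its y. It is clipped tight (gentle forces do not shift it), somewhere within 22 mm either way of the tray's middle along tray x: where is NOT measured.
- bar_nominal (a point): Point in the tray's middle, 61 mm above its origin, level with the stud bar's top face; axes as the tray's. Bar: 36 mm (x) x 284 (y) x 6. Two brass studs, 9 mm diameter, rise 12 mm above its top (tips slightly chamfered) at tray y = +60 and -60 mm; their x is up to 22 mm off this point, both alike. True to the tray in y and yaw. It sits on rubber pads and sinks 0.2 mm per N of load.
- template: Loose aluminium sowing plate, 0.2 to 0.3 kg, 110 mm (x) x 160 (y) x 6 thick, flat on the bench, black dots printed on. Origin: centre of its underside; z up. Two through holes at x = 0, y = +60 and -60 mm, each 12 mm along x, 16 along y. Same after a half turn. Its origin is 61 mm above the tray's origin when seated, 73 mm when resting on the stud tips.
- template_grip (a point): Point inside the template's upright wooden grip bar, 34 mm above the template's underside. The bar is 14 mm thick (template x), 60 mm long (template y) and stands from 6 to 46 mm above the underside, over the template's centre. Axes as the template's.
- tag_holder: Bystander: dark silicone plant tag holder, 50 x 100 x 22 mm, with upright tags up to 70 mm high. Origin: centre of its underside.
- clay_pot: Bystander: terracotta pot, 100 mm across, 90 mm high. Origin: centre of its underside.
- trowel: Bystander: stainless trowel with a wooden handle, lying along its y, about 300 mm long. Origin: on the bench under the shank.
- seed_jar: Bystander: amber glass jar, 70 mm across, 100 mm high. Origin: centre of its underside.
- pot_stack: Bystander: stack of two small terracotta pots upside up, 84 mm across, 82 mm high. Origin: centre of its underside.
- dibber: Bystander: wooden dibber with a steel point, lying along its y, 170 mm long, 22 mm thick. Origin: on the bench under its middle.
Things that resemble listed ones, but are neither listed nor needed, are in the scene too. Of the things that look like the template, the smaller one is meant.

How it is judged:
On the way, in this order (a step that is already met when the one before it is completed fails the run):
1. the template has been carried over the tray, its underside above the stud tips (horizontal distance between template and tray below 0.05 m and z of template in the frame of tray above 0.07 m), for 0.1 s.
2. the template lies down over both studs, flat on the stud bar (horizontal distance between template and tray below 0.03 m and z of template in the frame of tray below 0.0635 m and angle between template's own z axis and vertical below 0.04 rad), for 0.2 s.
At the end, for the whole second after the job is handed in: Template released, at rest, flat (0.03 rad) and fully home over both studs: underside within 2 mm of the bar's top face (61 mm above the tray's origin), within 26 mm of the tray's origin along tray x and 7 mm along y, turned with the tray to 0.08 rad (z of template in the frame of tray between 0.059 and 0.063 m and x of template in the frame of tray between -0.026 and 0.026 m and y of template in the frame of tray between -0.007 and 0.007 m and angle between template's own z axis and vertical below 0.03 rad and angle between the x axis of template and the x axis of tray, either way round below 0.08 rad and linear speed of template below 0.02 m/s and contact force between template and the fingers below 0.1 N); the robot touches nothing.
It fails at once if the template is pressed or knocked against the tray, its bar or its studs with more than 30 N (contact force between template and tray above 30 N).
It fails at once if the robot itself pushes on the tray or its bar with more than 30 N (contact force between any of the fingers, the arm and tray above 30 N).
It fails at once if a bystander is moved by more than 30 mm (distance of any of tag_holder, clay_pot, trowel, seed_jar, pot_stack, dibber from where it was at the start of the episode above 0.03 m).
It also fails if it takes over 72 s, if anything falls off the work surface, if the arm or the gripper's body presses on something with over 40 N, if the wrist force passes 120 N, or if a joint passes its speed limit or range.

ROBOT

A 7-joint arm with a two-finger parallel gripper is mounted at the origin on the work surface. World frame = base frame: x ahead of the robot, y to its left, z up, the work surface at z = 0. Lengths are in m, angles in rad, forces in N, time in s.
With the tool pointing down it reaches from about 0.4 to 0.85 m from the base axis. Payload 10.4 kg.
Tool frame: the origin (TCP) lies on the centre line of the jaws, within the pads' length; the fingertips stand r.finger_overhang ahead of it and the grasp point (between the pads) lies 5 mm behind it (r.finger_overhang is the distance from the TCP to the fingertips, in m); z points along the fingers, y is the line along which they close (so a half turn about z gives the same grasp; the last joint's range is limited). The gripper opens to 87 mm and grips with 3 to 60 N. Pads are 19 mm wide; open, the fingers measure 117 mm over their backs; the gripper's body (75 mm by 190 mm) begins 51 mm behind the grasp point.
Start: joints at [-1.33, 0.332, -0.065, 1.46, 0.022, 1.35, -0.088], TCP at [0.163, 0.603, 0.237] pointing down, gripper open.
Joint ranges: [-2.6, 2.6], [-0.5, 2.12], [-1.47, 1.34], [0.16, 2.42], [-1.27, 4.41], [0.06, 2.06], [-2.6, 2.6]. Speed limits (rad/s): [2.22, 2.22, 2.79, 2.79, 3.14, 3.14, 3.14].

INTERFACE

Orientations are given as a unit quaternion [x, y, z, w].
In Python, from bench import read_state, viewer, r gives the robot as it stands.
- The arm moves only by the tool carry_out, never from a script. Its argument "moves" is a list of rows, each a list of 6 numbers: the shift along the tool's x, y, z in units of 40 mm (1.0 is 40 mm), then the turn, a rotation vector about the tool's x, y, z in units of 8 degrees (1.0 is 8 degrees). A call has 1 to 20 rows; each row shifts and turns the commanded pose from where the row before left it, along the tool's axes as they then stand; what a row does not reach is not made up. A row lasts 1/8 s, in which the tool goes at most 62.5 mm and 10.7 degrees, less where a joint would pass 70% of its speed; a pose out of reach is approached as far as the arm can. A call is refused whole if a number of a shift passes 1 or a number of a turn 1, either way. A call with a gripper value outside its range is refused whole. "fingers" is the finger opening in mm, from 0 to 87, set as the call begins (left out, the last holds). The fingers move at their own pace and stop on an object; "force" is the grip in N (left out, the last holds). Time passes only in rows, so rows that do not move let the fingers close. It gives the time, the measured TCP pose, the force, the opening and the grip force at its end, in the units of the state.
- read_state(): the state, without advancing time (a new reading comes with each control period).
- viewer.camera(name): name is "side" or "top" or "wrist"; returns a dict with "pixels" (384x512x3 uint8, red, green, blue), "range_z" (384x512 float32, m along the optical axis (not along the pixel's ray), 0 where there is no reading), "fx", "fy", "cx", "cy" (pixels), "xyz" and "orientation" of the camera in the world. Camera axes: x right, y down, z forward; pixel columns grow to the right and rows downward; lengths in m; the calibration is good to about 2 mm. A picture is of the moment at which its call begins.
- r.close_job(): hands the job in; it is judged then, once.
The state is a dict: "time": time; "joint_positions": joint angles; "joint_vel": joint speeds; "joint_torque": joint torques, N m; "ee_pos": TCP position; "eef_rot": TCP orientation; "ft_force": force on the tool from outside, world axes, zero at the start; "torque": the same for the moment, N m; "width": finger opening in m; "grip_force": force on a finger pad.
Only numpy, scipy, OpenCV 4.12 (cv2) and the standard library are available. Lean on these libraries where they do the work, as an engineer would, in place of code of your own. Each camera call takes 0.05 s, during which the arm holds its last target. There are 200 camera calls.

## Working session

There is one attempt and no reset: what is moved stays moved. The work goes in short steps, Python scripts to look and compute and a tool call to move; the robot and the scene stay as the last step left them, time stands still between calls to the robot, and variables do not carry over. Pictures are saved under pics/ and viewed, at most 10 in all, crops included, and the job is handed in when it is done.

Besides the shell and the picture viewer there is one more tool, called after ">>>" as name(argument=value, ...) on one line, values as JSON. carry_out: Moves the arm, as the interface text tells. Its arguments: {"type":"object","properties":{"moves":{"type":"array","items":{"type":"array","items":{"type":"number"}}},"fingers":{"type":"number"},"force":{"type":"number"}},"required":["moves"]}

```bash
mkdir -p pics; ls
python3 - <<'E'
from bench import read_state, viewer, r
import cv2,numpy as np
s=read_state(); print({k:np.round(v,3) for k,v in s.items()}, r.finger_overhang)
ims=[]
for n in ["top","side"]:
    c=viewer.camera(n); np.savez(f"{n}.npz",**c); print(n,c["fx"],c["cx"],c["cy"],c["xyz"],c["orientation"])
    cv2.imwrite(f"pics/{n}.png",cv2.resize(c["pixels"][:,:,::-1],(800,600),interpolation=cv2.INTER_CUBIC))
E
```

```text
pics
{'time': np.float64(0.0), 'joint_positions': array([-1.33 ,  0.333, -0.065,  1.461,  0.022,  1.35 , -0.089]), 'joint_vel': array([ 0.001,  0.   ,  0.001,  0.   ,  0.001,  0.   , -0.   ]), 'joint_torque': array([-1.0000e-03, -6.2324e+01,  2.4000e-02, -3.8991e+01, -6.1000e-02,
        4.0000e-02,  0.0000e+00]), 'ee_pos': array([0.163, 0.603, 0.236]), 'eef_rot': array([ 0.132,  0.991, -0.001, -0.   ]), 'ft_force': array([-0.585, -0.008, -0.968]), 'torque': array([0.038, 0.013, 0.031]), 'grip_force': np.float64(0.0), 'width': np.float64(0.087)} 0.014
top 383.05177135346355 257.5482690623549 190.4287705004352 [ 0.35066106 -0.00843333  1.28386225] [-0.70194862  0.708133   -0.05087365  0.05681257]
side 471.4839633139321 253.31141030241474 194.24981151648672 [ 0.00347548 -1.06076622  1.16280039] [ 0.89326645 -0.21530203  0.08699804 -0.38490445]
```

View pics/top.png

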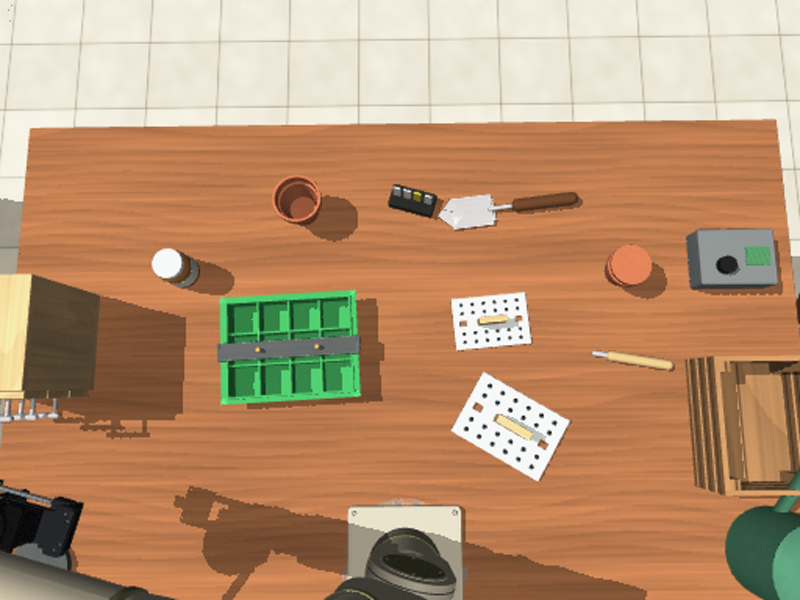

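View pics/side.png

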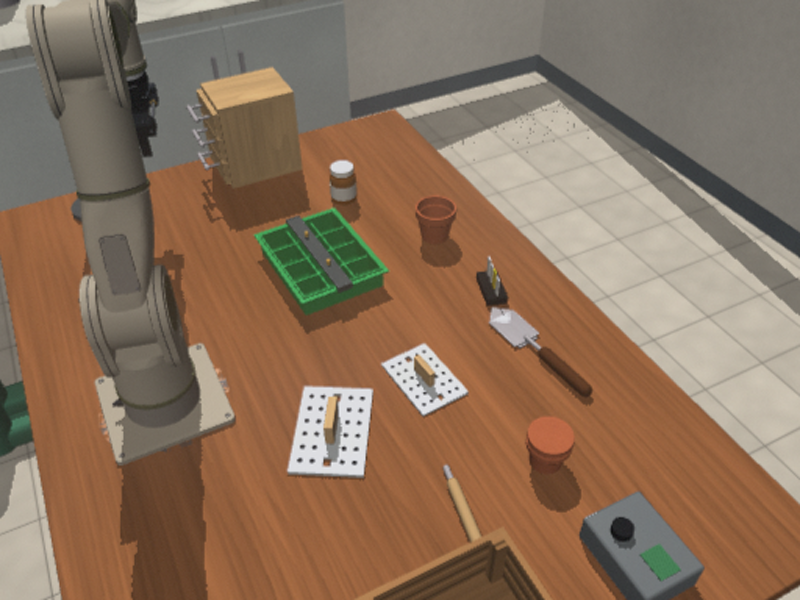

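Top view: two plates resemble the template: the smaller at (491,321) and the larger at (511,426). The description says the smaller, so I choose that one. The tray is at (289,347), with a dark stud bar and brass studs at about (260,350) and (318,347).

```bash
cat > h.py <<'E'
import numpy as np,cv2
from scipy.spatial.transform import Rotation as R
def load(n): return dict(np.load(n))
def ray(c,uv,z):
    uv=np.atleast_2d(uv).astype(float)
    d=np.c_[(uv[:,0]-c["cx"])/c["fx"],(uv[:,1]-c["cy"])/c["fy"],np.ones(len(uv))]
    d=R.from_quat(c["orientation"]).apply(d)
    return c["xyz"]+d*((z-c["xyz"][2])/d[:,2])[:,None]
def blobs(m,amin):
    cs,_=cv2.findContours(m.astype(np.uint8),cv2.RETR_EXTERNAL,cv2.CHAIN_APPROX_NONE)
    return [k for k in cs if cv2.contourArea(k)>=amin]
def rect(c,cnt,z):
    p=(ray(c,cnt[:,0,:],z)[:,:2]*1000).astype(np.float32)
    return cv2.minAreaRect(p)
def hsv(c): return cv2.cvtColor(c["pixels"],cv2.COLOR_RGB2HSV)
E
python3 - <<'E'
from h import *
c=load("top.npz"); h=hsv(c); H,S,V=[h[:,:,i].astype(int) for i in range(3)]
print("white plates")
for k in blobs((S<50)&(V>170),300):
    m=k[:,0].mean(0)
    if m[1]>170 and 250<m[0]<400: print(m, rect(c,k,.006))
print("tray")
for k in blobs((H>50)&(H<80)&(S>120),300): print(k[:,0].mean(0),rect(c,k,.055))
g=np.zeros(H.shape,bool); g[185:265,135:235]=1
for k in blobs(g&(H>8)&(H<35)&(S>90)&(V>70)&(np.arange(384)[:,None]<232)&(np.arange(384)[:,None]>215),3): 
    (x,y),_=cv2.minEnclosingCircle(k)
    print("stud",x,y,cv2.contourArea(k),ray(c,(x,y),.073))
print("bar")
for k in blobs(g&(S<70)&(V<130),100): print(k[:,0].mean(0),rect(c,k,.061))
print("wood grip")
g=np.zeros(H.shape,bool); g[190:220,290:340]=1
for k in blobs(g&(H>10)&(H<30)&(S>60)&(V>140),15): print(k[:,0].mean(0),rect(c,k,.046), [round(1.28386-c["range_z"][int(k[:,0,1].mean()),int(k[:,0,0].mean())],3)])
a=c["pixels"][180:230,280:350,::-1]; b=c["pixels"][200:245,140:235,::-1]
cv2.imwrite("pics/crop.png",np.hstack([cv2.resize(a,(420,300),interpolation=2),cv2.resize(b,(380,300),interpolation=2)]))
E
```

```text
white plates
[261.00588235 331.93529412] ((82.3118896484375, 2.7029800415039062), (227.25833129882812, 67.02359771728516), 88.7099609375)
[326.58918919 272.47567568] ((275.2069396972656, -220.20645141601562), (205.55648803710938, 140.6543426513672), 59.64718246459961)
[313.77707006 205.21019108] ((495.5933837890625, -186.62103271484375), (111.04029846191406, 160.22715759277344), 5.04680871963501)
tray
[185.10964912 241.94298246] ((376.02960205078125, 232.59317016601562), (87.02608489990234, 281.9197692871094), 2.931004762649536)
[184.00877193 202.53070175] ((502.86676025390625, 238.79139709472656), (93.5819091796875, 281.3494567871094), 2.931434392929077)
stud 164.5 223.5 3.0 [[0.43368234 0.2962112  0.073     ]]
stud 202.5 221.5 4.5 [[0.43895488 0.1759334  0.073     ]]
stud 232.0 223.5 54.0 [[0.43182744 0.08255413 0.073     ]]
stud 137.5 223.5 52.0 [[0.43442596 0.38186489 0.073     ]]
bar
[184.24378109 222.54726368] ((437.079345703125, 235.50311279296875), (35.459598541259766, 291.0189208984375), 2.6766321659088135)
wood grip
[315.25641026 203.84615385] ((495.2171936035156, -185.33349609375), (12.978934288024902, 58.902984619140625), 5.215572357177734) [np.float32(0.037)]
[338.38461538 198.30769231] ((510.3184814453125, -259.4674987792969), (9.773554801940918, 59.022666931152344), 89.45684051513672) [np.float32(-0.009)]
```

View pics/crop.png

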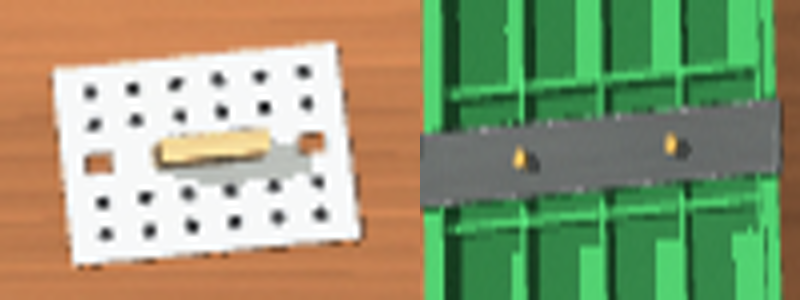

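The crop shows the smaller plate (111 x 160 mm as measured) with two holes and the grip bar: choice confirmed. It is at (495.5, -186.5) mm with yaw 5°. The studs measure 120.4 mm apart (spec 120), and the tray yaw is about 2.9°. I'm setting out.

>>> carry_out(moves=[[-1,-0.7,0,0,0,0],[-1,-0.7,0,0,0,0],[-1,-0.7,0,0,0,0],[-1,-0.7,0,0,0,0],[-1,-0.7,0,0,0,0],[-1,-0.7,0,0,0,0],[-0.55,-0.98,0,0,0,0],[-0.55,-0.98,0,0,0,0],[-0.55,-0.98,0,0,0,0],[-0.55,-0.98,0,0,0,0],[-0.55,-0.98,0,0,0,0],[-0.55,-0.98,0,0,0,0],[-0.55,-0.98,0,0,0,0],[-0.55,-0.98,0,0,0,0],[-0.55,-0.98,0,0,0,0],[-0.55,-0.98,0,0,0,0],[-0.55,-0.98,0,0,0,0],[-0.55,-0.98,0,0,0,0],[-0.55,-0.98,0,0,0,0]], fingers=60)

```text
time: 2.48
ee_pos: [0.4942, -0.1892, 0.2364]
eef_rot: [0.131, 0.991, 0.0, 0.0]
ft_force: [0.5, -0.7, -0.4]
width: 0.0599
grip_force: 0.0
```

>>> carry_out(moves=[[0,0,0,0,0,1],[0,0,0,0,0,1],[0,0,0,0,0,1],[0,0,0,0,0,1],[0,0,0,0,0,1],[0,0,0,0,0,1],[0,0,0,0,0,1],[0,0,0,0,0,1],[0,0,0,0,0,0.7],[0,0,0,0,0,0],[0,0,0,0,0,0]])

```text
time: 3.85
ee_pos: [0.494, -0.1878, 0.2364]
eef_rot: [0.673, 0.74, -0.0, -0.0]
ft_force: [-0.3, -0.4, -0.6]
width: 0.0597
grip_force: 0.0
```

```bash
cat > look.py <<'E'
import sys
from bench import read_state, viewer
import numpy as np,cv2
c=viewer.camera("wrist"); n=sys.argv[1]; np.savez(n+".npz",**c)
cv2.imwrite(f"pics/{n}.png",c["pixels"][:,:,::-1]); print(c["xyz"],c["orientation"])
E
python3 look.py w1
python3 - <<'E'
from h import *
c=load("w1.npz"); h=hsv(c); H,S,V=[h[:,:,i].astype(int) for i in range(3)]
for k in blobs((S<60)&(V>150),2000): print(k[:,0].mean(0),k[:,0].min(0),k[:,0].max(0),rect(c,k,.006))
for k in blobs((H>10)&(H<30)&(S>60)&(V>170),300): print("wood",k[:,0].mean(0),rect(c,k,.046))
E
```

```text
[ 0.48713557 -0.11842864  0.38402189] [0.99069577 0.04724044 0.00546436 0.12751618]
[256.36775819 163.46599496] [214 105] [300 224] ((493.9242858886719, -188.18618774414062), (111.3161849975586, 161.59024047851562), 5.087568283081055)
[441.73539519 163.13058419] [412 100] [473 213] ((737.94091796875, -153.5958709716797), (69.82503509521484, 150.81690979003906), 6.711700439453125)
[ 85.74745763 168.13728814] [11 79] [176 224] ((273.0610656738281, -221.8899383544922), (208.47314453125, 142.61404418945312), 59.69049072265625)
wood [168.85889571 198.76687117] ((389.8513488769531, -232.9034423828125), (12.197559356689453, 93.47319030761719), 0.8071362972259521)
wood [ 67.7398374  185.01626016] ((266.3802795410156, -224.80001831054688), (79.10342407226562, 16.72427749633789), 59.49833679199219)
wood [256.0990991  172.24324324] ((493.8070068359375, -186.65304565429688), (12.987380981445312, 58.755943298339844), 5.201268196105957)
wood [297.37442922  63.10958904] ((525.9209594726562, -61.87693786621094), (9.610600471496582, 84.98548126220703), 0.8777914047241211)
wood [328.48648649  91.41472507] ((564.8543090820312, -129.9744110107422), (63.55454635620117, 270.4183044433594), 0.4858425557613373)
```

View pics/w1.png

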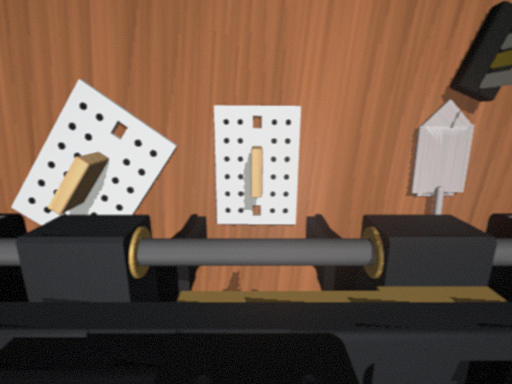

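The wrist view shows the small plate centred at (257,165) and lined up with the jaws. It measures (494, -187.5) mm at 5.1°, which agrees with the top view and the TCP. I'm going down to grip.

>>> carry_out(moves=[[0,0,0.7,0,0,0],[0,0,0.7,0,0,0],[0,0,0.7,0,0,0],[0,0,0.7,0,0,0],[0,0,0.7,0,0,0],[0,0,0.7,0,0,0],[0,0,0.5,0,0,0],[0,0,0.45,0,0,0],[0,0,0,0,0,0],[0,0,0,0,0,0]])

```text
time: 5.15
ee_pos: [0.4945, -0.1882, 0.0312]
eef_rot: [0.674, 0.739, 0.0, 0.0]
ft_force: [-0.7, -0.9, -0.7]
width: 0.0602
grip_force: 0.0
```

>>> carry_out(moves=[[0,0,0,0,0,0],[0,0,0,0,0,0],[0,0,0,0,0,0],[0,0,0,0,0,0],[0,0,0,0,0,0],[0,0,0,0,0,0],[0,0,0,0,0,0],[0,0,0,0,0,0]], fingers=0, force=40)

```text
time: 6.15
ee_pos: [0.4941, -0.1879, 0.0305]
eef_rot: [0.674, 0.739, 0.0, -0.0]
ft_force: [0.6, -0.1, 0.2]
width: 0.0135
grip_force: 40.0
```

>>> carry_out(moves=[[0,0,-0.5,0,0,0],[0,0,-0.7,0,0,0],[0,0,-0.7,0,0,0],[0,0,-0.7,0,0,0],[0,0,-0.7,0,0,0],[0,0,0,0,0,0],[0,0,0,0,0,0]])

```text
time: 7.02
ee_pos: [0.4937, -0.1877, 0.1623]
eef_rot: [0.674, 0.739, 0.0, -0.0]
ft_force: [-0.3, -0.3, -2.8]
width: 0.0133
grip_force: 40.0
```

>>> carry_out(moves=[[0.4,0,0,0,0,0],[0.8,-0.1,0,0,0,0],[0.8,-0.1,0,0,0,0],[0.8,-0.1,0,0,0,0],[0.8,-0.1,0,0,0,0],[0.8,-0.16,0,0,0,0],[0.8,-0.15,0,0,0,0],[0.6,-0.15,0,0,0,0],[0.26,0,0,0,0,0.32],[0,0,0,0,0,0],[0,0,0,0,0,0]])

```text
time: 8.4
ee_pos: [0.4373, 0.0495, 0.1621]
eef_rot: [0.69, 0.724, -0.001, -0.0]
ft_force: [0.2, 1.1, -1.1]
width: 0.0137
grip_force: 40.0
```

```bash
python3 look.py w2
```

```text
[0.43374252 0.11926605 0.30966401] [0.9914796  0.02406277 0.00215745 0.12800207]
```

View pics/w2.png

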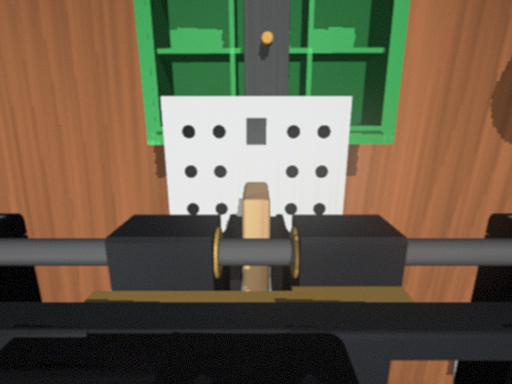

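The wrist view shows the plate held level, its hole at (256,131) above the bar, and the near stud at (267,37). Next I measure both from this same view.

Run:
```python
from h import *
c=load("w2.npz"); h=hsv(c); H,S,V=[h[:,:,i].astype(int) for i in range(3)]
for k in blobs((H>8)&(H<30)&(S>120)&(V>120)&(np.arange(384)[:,None]<60)&(abs(np.arange(512)-265)<20),15):
    (u,v),_=cv2.minEnclosingCircle(k); print("stud",u,v,ray(c,(u,v-1),.073)*1000, ray(c,(u,v-1),.070)*1000)
for k in blobs((V<120)&(S<90)&(abs(np.arange(384)[:,None]-131)<22)&(abs(np.arange(512)-256)<20),100):
    print("hole",k[:,0].min(0),k[:,0].max(0),rect(c,k,.138))
for k in blobs((S<60)&(V>150)&(np.arange(384)[:,None]<210),2000):
    print("plate",rect(c,k,.138)); p=k[:,0]; print(ray(c,[p[p[:,0].argmin()],p[p[:,0].argmax()]],.138))
# bar edge x at row ~70, tray lip edges near row 60
for v in (50,80):
    row=((S[v]<70)&(V[v]<120)); x=np.where(row&(abs(np.arange(512)-265)<40))[0]; print("bar",ray(c,[[x.min()-.5,v],[x.max()+.5,v]],.061)[:,:2]*1000)
    g=np.where((H[v]>50)&(H[v]<80)&(S[v]>120))[0]; print("tray",ray(c,[[g.min()-.5,v],[g.max()+.5,v]],.055)[:,:2]*1000)
```

```text
stud 266.631591796875 37.105262756347656 [[438.6058422  175.49818126  73.        ]] [[438.66749066 176.21099093  70.        ]]
hole [247 119] [264 143] ((433.6747741699219, 109.11416625976562), (10.062254905700684, 13.866393089294434), 2.777341604232788)
plate ((434.5679626464844, 94.83326721191406), (110.30167388916016, 68.0010986328125), 2.7606186866760254)
[[0.37821218 0.12561044 0.138     ]
 [0.48799208 0.12926466 0.138     ]]
bar [[421.04129173 167.45127527]
 [456.01840542 169.1285849 ]]
tray [[335.17593273 164.51100091]
 [550.9023342  174.85605039]]
bar [[422.69324024 145.04849698]
 [457.72912681 146.73459307]]
tray [[337.23667541 141.57084799]
 [551.67671137 151.89073831]]
```

>>> carry_out(moves=[[0.4,0,0,0,0,0],[0.7,0.02,0,0,0,0],[0.7,0.02,0,0,0,0],[0.7,0.02,0,0,0,0],[0.7,0.01,0,0,0,0],[0.7,0.005,0,0,0,0],[0.5,0,0,0,0,0],[0.25,0,0,0,0,0],[0,0,0.4,0,0,0],[0,0,0.4,0,0,0],[0,0,0.3,0,0,0],[0,0,0.2,0,0,0],[0,0,0.05,0,0,0],[0,0,0,0,0,0],[0,0,0,0,0,0],[0,0,0,0,0,0]])

```text
time: 10.45
ee_pos: [0.4318, 0.2364, 0.1089]
eef_rot: [0.69, 0.724, 0.0, -0.0]
ft_force: [0.7, -0.1, -1.9]
width: 0.0139
grip_force: 40.0
```

>>> carry_out(moves=[[0,0,0.05,0,0,0],[0,0,0.05,0,0,0],[0,0,0.03,0,0,0],[0,0,0,0,0,0],[0,0,0,0,0,0]])

```text
time: 11.08
ee_pos: [0.4316, 0.2362, 0.1034]
eef_rot: [0.69, 0.724, 0.0, -0.0]
ft_force: [0.5, -0.5, -0.6]
width: 0.0139
grip_force: 40.0
```

>>> carry_out(moves=[[0,0,0.02,0,0,0],[0,0,0,0,0,0],[0,0,0,0,0,0]])

```text
time: 11.45
ee_pos: [0.4317, 0.2363, 0.1027]
eef_rot: [0.69, 0.724, 0.0, -0.0]
ft_force: [-1.2, -0.4, 1.9]
width: 0.0136
grip_force: 40.0
```

Contact: Fz rose about 4 N at TCP z 102.7 mm, as expected for the stud tips. Now I slide along +x.

>>> carry_out(moves=[[0,0.015,0.01,0,0,0],[0,0.015,0,0,0,0],[0,0.015,0,0,0,0],[0,0.015,0,0,0,0],[0,0,0,0,0,0]])

```text
time: 12.08
ee_pos: [0.4343, 0.2364, 0.1021]
eef_rot: [0.69, 0.724, 0.0, 0.0]
ft_force: [-0.6, 0.8, 0.8]
width: 0.0137
grip_force: 40.0
```

>>> carry_out(moves=[[0,0.0125,0,0,0,0],[0,0.0125,0,0,0,0],[0,0,0,0,0,0]])

```text
time: 12.45
ee_pos: [0.4351, 0.2362, 0.102]
eef_rot: [0.69, 0.724, -0.0, 0.0]
ft_force: [-0.4, -0.2, -3.0]
width: 0.0137
grip_force: 40.0
```

>>> carry_out(moves=[[0,0.0125,0,0,0,0],[0,0.0125,0,0,0,0],[0,0,0,0,0,0]])

```text
time: 12.82
ee_pos: [0.4361, 0.2364, 0.1021]
eef_rot: [0.69, 0.724, 0.0, -0.0]
ft_force: [-0.4, 0.3, -1.5]
width: 0.0138
grip_force: 40.0
```

The load vanished at x ≈ 435–436 mm, matching the measured stud position (436.3): the holes are over the studs. I lower a little to check.

>>> carry_out(moves=[[0,0,0.03,0,0,0],[0,0,0.03,0,0,0],[0,0,0.03,0,0,0],[0,0,0,0,0,0],[0,0,0,0,0,0]])

```text
time: 13.45
ee_pos: [0.4361, 0.2365, 0.0986]
eef_rot: [0.69, 0.724, 0.0, -0.0]
ft_force: [-0.2, 0.1, -0.5]
width: 0.0139
grip_force: 40.0
```

>>> carry_out(moves=[[0,0,0.04,0,0,0],[0,0,0.04,0,0,0],[0,0,0.03,0,0,0],[0,0,0.03,0,0,0],[0,0,0,0,0,0],[0,0,0,0,0,0]])

```text
time: 14.2
ee_pos: [0.4361, 0.2365, 0.093]
eef_rot: [0.69, 0.724, 0.0, -0.0]
ft_force: [-0.2, 0.6, -1.7]
width: 0.014
grip_force: 40.0
```

>>> carry_out(moves=[[0,0,0.03,0,0,0],[0,0,0,0,0,0],[0,0,0,0,0,0]])

```text
time: 14.58
ee_pos: [0.436, 0.2365, 0.0917]
eef_rot: [0.69, 0.724, 0.0, -0.0]
ft_force: [0.2, 0.0, -0.9]
width: 0.0139
grip_force: 40.0
```

>>> carry_out(moves=[[0,0,0.02,0,0,0],[0,0,0,0,0,0],[0,0,0,0,0,0]])

```text
time: 14.95
ee_pos: [0.4361, 0.2365, 0.0911]
eef_rot: [0.69, 0.724, 0.0, -0.0]
ft_force: [0.1, -0.4, -0.2]
width: 0.0138
grip_force: 40.0
```

>>> carry_out(moves=[[0,0,0.02,0,0,0],[0,0,0,0,0,0],[0,0,0,0,0,0],[0,0,0,0,0,0]])

```text
time: 15.45
ee_pos: [0.4361, 0.2365, 0.0903]
eef_rot: [0.69, 0.724, 0.0, -0.0]
ft_force: [-1.2, -1.8, 4.1]
width: 0.0137
grip_force: 40.0
```

It is seated: about 6 N at TCP z 90.3 mm, roughly 12 mm below the tip contact. Releasing and drawing back.

>>> carry_out(moves=[[0,0,0,0,0,0],[0,0,0,0,0,0],[0,0,0,0,0,0],[0,0,0,0,0,0],[0,0,0,0,0,0],[0,0,0,0,0,0]], fingers=50)

```text
time: 16.2
ee_pos: [0.436, 0.2365, 0.0902]
eef_rot: [0.69, 0.724, 0.0, -0.0]
ft_force: [0.4, -0.4, 0.0]
width: 0.0494
grip_force: 0.0
```

>>> carry_out(moves=[[0,0,-0.3,0,0,0],[0,0,-0.6,0,0,0],[0,0,-0.8,0,0,0],[0,0,-0.8,0,0,0],[-0.3,0,-0.8,0,0,0],[-0.7,0,-0.3,0,0,0],[-0.8,0,0,0,0,0],[-0.8,0,0,0,0,0],[-0.6,0,0,0,0,0],[0,0,0,0,0,0],[0,0,0,0,0,0]])

```text
time: 17.58
ee_pos: [0.4421, 0.1093, 0.2346]
eef_rot: [0.69, 0.724, 0.0, -0.0]
ft_force: [0.7, -0.2, -0.2]
width: 0.0498
grip_force: 0.0
```

```bash
python3 look.py w3
python3 - <<'E'
from h import *
c=load("w3.npz"); h=hsv(c); H,S,V=[h[:,:,i].astype(int) for i in range(3)]
for k in blobs((S<60)&(V>150)&(np.arange(384)[:,None]<210),2000):
    print("plate",rect(c,k,.067))
z=c["range_z"]; v,u=np.where((S<40)&(V>190)&(np.arange(384)[:,None]<200)&(z>0))
P=c["xyz"]+R.from_quat(c["orientation"]).apply(np.c_[(u-c["cx"])/c["fx"]*z[v,u],(v-c["cy"])/c["fy"]*z[v,u],z[v,u]])
A=np.c_[P[:,:2]-P[:,:2].mean(0),np.ones(len(P))]; print("plane slope, z",np.linalg.lstsq(A,P[:,2],rcond=None)[0])
E
```

```text
[0.43836683 0.17882578 0.38228228] [0.9915601  0.02414189 0.00284427 0.12734851]
plate ((435.94317626953125, 220.41485595703125), (111.79441833496094, 130.14932250976562), 2.7758584022521973)
plane slope, z [-0.01961993  0.00146814  0.06576784]
```

View pics/w3.png

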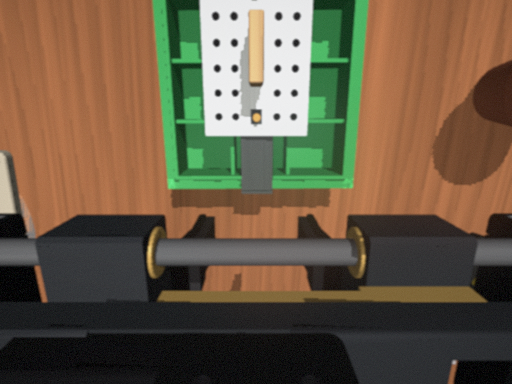

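The wrist view shows the plate on the bar with the brass stud standing in its hole at (257,117). I compare the apparent slope with the bench plane in the same image, to rule out camera tilt.

Run:
```python
from h import *
for n,(z0,z1) in [("w3",(-.02,.02)),("w1",(-.01,.02))]:
    c=load(n+".npz"); h=hsv(c); S,V=h[:,:,1].astype(int),h[:,:,2].astype(int); z=c["range_z"]
    m=(np.arange(384)[:,None]<200)&(z>0)&((abs(np.arange(512)-256)<150))
    if n=="w1": m&=(S<40)&(V>190)&(abs(np.arange(512)-256)<45)
    v,u=np.where(m)
    P=c["xyz"]+R.from_quat(c["orientation"]).apply(np.c_[(u-c["cx"])/c["fx"]*z[v,u],(v-c["cy"])/c["fy"]*z[v,u],z[v,u]])
    P=P[(P[:,2]>z0)&(P[:,2]<z1)]
    A=np.c_[P[:,:2]-P[:,:2].mean(0),np.ones(len(P))]; print(n,len(P),np.linalg.lstsq(A,P[:,2],rcond=None)[0])
```

```text
w3 32128 [-0.0001624   0.00621393  0.00118695]
w1 6232 [-2.95492941e-03  6.51037735e-05  5.34274946e-03]
```

```bash
cat > chk.py <<'E'
import sys
from h import *
for n in sys.argv[1:]:
    c=load(n+".npz"); h=hsv(c); S,V=h[:,:,1].astype(int),h[:,:,2].astype(int); z=c["range_z"]
    m=(S<40)&(V>190)&(np.arange(384)[:,None]<200)&(z>0)&(abs(np.arange(512)-256)<60)
    m=cv2.erode(m.astype(np.uint8),np.ones((3,3)))>0
    v,u=np.where(m)
    P=c["xyz"]+R.from_quat(c["orientation"]).apply(np.c_[(u-c["cx"])/c["fx"]*z[v,u],(v-c["cy"])/c["fy"]*z[v,u],z[v,u]])
    for a in range(205,310,10):
        q=P[(u>=a)&(u<a+10)]
        if len(q): print(n,a,len(q),np.round(np.percentile(q[:,2]*1000,[10,50,90]),1))
    P=P[abs(P[:,2]-np.median(P[:,2]))<.004]
    A=np.c_[P[:,:2]-P[:,:2].mean(0),np.ones(len(P))]; print(n,len(P),np.linalg.lstsq(A,P[:,2],rcond=None)[0])
E
python3 chk.py w3 w1
```

```text
w3 205 1186 [65.1 66.1 67.1]
w3 215 935 [65.1 66.1 67.1]
w3 225 1021 [65.1 66.1 67.1]
w3 235 751 [65.1 66.  67. ]
w3 245 279 [65.  66.  67.1]
w3 255 316 [65.1 66.  67. ]
w3 265 1222 [65.1 66.  67. ]
w3 275 927 [65.  66.  66.9]
w3 285 1115 [65. 66. 67.]
w3 295 1065 [65. 66. 67.]
w3 305 509 [64.9 66.  67.1]
w3 9532 [-0.00122895  0.00022826  0.06604148]
w1 215 678 [4.5 5.4 6.5]
w1 225 682 [4.4 5.5 6.5]
w1 235 553 [4.4 5.4 6.4]
w1 245 388 [4.5 5.4 6.3]
w1 255 323 [4.4 5.4 6.5]
w1 265 680 [4.4 5.4 6.4]
w1 275 738 [4.4 5.4 6.4]
w1 285 664 [4.5 5.4 6.4]
w1 295 253 [4.3 5.4 6.3]
w1 4959 [-0.00092114  0.00037474  0.00540991]
```

With the edge pixels left out, the plate is flat (0.001 rad) and its top is 60.7 mm above its height on the bench, so the underside is at about 61 mm. Its yaw is 2.8°, in line with the tray. Handing in.

```bash
python3 -c "
from bench import r
print(r.close_job())"
```

```text
the job is handed in; nothing more can be done
None
```

The template is flat and fully home over both studs, released, with the arm drawn back clear; the job is handed in (about 18 s, forces read between moves within about 6 N), but the hand-in gave no verdict.

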